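# Roll the brass rods into the grooved tray

## Task

Pick up the red-handled scoop and pour its two brass rods onto the smooth upper part of the sloping wooden tray, so that they roll down and each settles in a groove. Then set the empty scoop down upright on the bench and let go. Leave the blue-handled scoop with its steel rods alone.

Things in the scene. Friction and masses are not known exactly. Their poses are not given: they have to be found in the camera images.
- scoop_grip (a point): Centre of the scoop's red handle bar: 18 mm thick (x), 22 high, 96 long (y), 60 mm above the scoop's flat underside. Grip from above, closing along x. z up; -x is the open pouring side, its edge 27 mm to -x and 42 mm below this point. Scoop aluminium, 64 x 96 mm, 0.2 kg, on the bench. Its floor rises 12 deg to the edge: rods stay back until it is tipped over 12 deg, -x side down.
- deck: Face of the fixed wooden tray. Origin mid-face, 28 mm above bench; x uphill (12 deg slope, down towards the robot, yaw +-0.3), y across, z off the face. Face x -75 (end stop) to +78 mm (open edge); side walls 14 high, 120 apart. Steel strips along y at x = -57, -39, -21, -3, 2 mm proud; four grooves: between strips, and last strip to stop. Smooth from -3 to +78: pour there.
- brass_rod1_center (a point): Centre of a brass rod, 14 mm diameter, 80 mm long along its own y, about 0.1 kg. Starts in the red-handled scoop, against the back wall, along scoop y.
- brass_rod2_center (a point): Centre of the second, equal brass rod, beside the first in the red-handled scoop, nearer the pouring edge.
- other_scoop_grip (a point): Centre of the blue handle bar of a second scoop of the same shape and axes, holding two dark steel rods: a bystander on the bench. A white mug (85 mm high, to the left of the tray) and a hammer (lying flat, beyond the scoops) also stand about.
Mind the look-alikes: they are no part of the job. What is shaped like the part that bears scoop_grip but green is not meant.

How it is judged:
By the outcome, as a careful person would: the job done as asked, in the order asked, and still so for the second after the job is handed in, with the robot touching nothing.
It also fails if it takes over 58 s, if anything falls off the work surface, if the arm or the gripper's body presses on something with over 40 N, if the wrist force passes 120 N, or if a joint passes its speed limit or range.

## Robot

A 6-joint arm with a two-finger parallel gripper is mounted at the origin on the work surface. World frame = base frame: x ahead of the robot, y to its left, z up, the work surface at z = 0. Lengths are in mm, angles in rad, forces in N, time in s.
With the tool pointing down it reaches from about 350 to 950 mm from the base axis. Payload 17.4 kg.
Tool frame: the origin (TCP) lies at the very end of the fingers, on their centre line; the grasp point (between the pads) lies bot.grip_point_offset behind it (bot.grip_point_offset is the distance from the TCP to the grasp point, in mm); z points along the fingers, y is the line along which they close (so a half turn about z gives the same grasp; the last joint's range is limited). The gripper opens to 93 mm and grips with 3 to 60 N. Pads are 15 mm wide; open, the fingers measure 128 mm over their backs; the gripper's body (75 mm by 188 mm) begins 65 mm behind the grasp point.
Start: joints at [1.227, 0.116, 1.442, -0, 1.584, -0.038], TCP at [203.221, 643.688, 218.646] pointing down, gripper open.
Joint ranges: [-2.83, 2.83], [-0.83, 2.19], [0.07, 2.5], [-1.14, 4.28], [0.01, 3], [-2.97, 2.97]. Speed limits (rad/s): [1.89, 1.89, 2.22, 3.14, 3.14, 3.14].

## Interface

Orientations are given as a rotation vector (axis times angle).
In Python, from bench import bot, cams, spot_in, outline_of gives the robot as it stands.
- The arm moves only by the tool send_rows, never from a script. Its argument "deltas" is one flat list of numbers, 5 for each row, row after row: the shift along the tool's x, y, z in m, then the turn about the tool's z in degrees, then the finger opening in m, from 0 to 0.093. A call has 1 to 12 rows; each row is the pose to reach, as a shift and turn from the pose commanded when the call began, along the tool's axes at that moment; what a row does not reach only later rows make up. A row lasts 1/8 s, in which the tool goes at most 62.5 mm and 10.7 degrees, less where a joint would pass 70% of its speed; a pose out of reach is approached as far as the arm can. A call with a gripper value outside its range is refused whole. The fingers move at their own pace and stop on an object; the grip force is fixed at half the most. Time passes only in rows, so rows that repeat a pose let the fingers close. It gives the time, the measured TCP pose, the force, the opening and the grip force at its end, in the units of the state.
- bot.state(): the state, without advancing time (a new reading comes with each control period).
- cams.capture(name): name is "scene" or "top" or "wrist"; returns (picture, depth): 400x640x3 uint8, blue, green, red; 400x640 float32, mm along the optical axis (not along the pixel's ray), 0 where there is no reading.
- cams.calibration(name): a dict with "K" (3x3 intrinsics, pixels), "R" (3x3) and "t" (3): a world point X has camera coordinates R X + t. Camera axes: x right, y down, z forward; pixel columns grow to the right and rows downward; lengths in mm; the calibration is good to about 2 mm. A picture is of the moment at which its call begins: read the wrist's pose just before it. calibration takes no time and is no camera call; for the wrist camera it gives the pose at the moment of the call.
- bot.job_done(): hands the job in; it is judged then, once.
Trained networks look in the newest picture that a camera, given by its name, has taken for a name from the list of things; names that differ only in an ending like _2 or _b are one class to them, and where a whole thing is asked for, a point or a joint stands for the part that bears it (a point fixed in the world has none). Each returns a list of dicts, best first, with "p" (0 to 1); they miss things now and then, are a little off and sometimes report something else, mostly with a low value. They report only what shows in the picture. A call takes as long as a camera call. They do not tell look-alikes from the thing itself.
- spot_in(target, camera): "bbox" ([left, top, right, bottom] in pixels, round what is visible of it).
- outline_of(target, camera): "region" (400x640 bool, what is visible of it) and "bbox" ([left, top, right, bottom] in pixels, round what is visible of it).
The state is a dict: "clock": time; "q": joint angles; "qvel": joint speeds; "tau": joint torques, N m; "eef_pos": TCP position; "eef_rot": TCP orientation; "contact_force": force on the tool from outside, world axes, zero at the start; "ft_torque": the same for the moment, N m; "finger_gap": finger opening in mm; "grip_force": force on a finger pad.
Only numpy, scipy, OpenCV 4.12 (cv2) and the standard library are available. Lean on these libraries where they do the work, as an engineer would, in place of code of your own. Each camera call takes 0.05 s, during which the arm holds its last target. There are 200 camera calls.

## Working session

There is one attempt and no reset: what is moved stays moved. The work goes in short steps, Python scripts to look and compute and a tool call to move; the robot and the scene stay as the last step left them, time stands still between calls to the robot, and variables do not carry over. Pictures are saved under pics/ and viewed, at most 10 in all, crops included, and the job is handed in when it is done.

Besides the shell and the picture viewer there is one more tool, called after "Emit:" as name(argument=value, ...), one argument or row to a line, values as JSON. send_rows: Moves the arm, as the interface text tells. Its arguments: {"type":"object","properties":{"deltas":{"type":"array"}},"required":["deltas"]}

```bash
mkdir -p pics; cat > h.py <<'E'
import numpy as np, cv2
from bench import bot, cams, spot_in, outline_of
from scipy.spatial.transform import Rotation as Rn
def ray(c,u,v):
    K,R,t=(np.array(c[k],float) for k in("K","R","t")); t=t.ravel()
    d=R.T@np.linalg.solve(K,[u,v,1.]); return -R.T@t,d
def pt(c,u,v,z): o,d=ray(c,u,v); return o+d*z      # z = depth
def atz(c,u,v,h): o,d=ray(c,u,v); return o+d*(h-o[2])/d[2]
def proj(c,X):
    K,R,t=(np.array(c[k],float) for k in("K","R","t")); p=K@(R@np.asarray(X,float)+t.ravel()); return p[:2]/p[2]
E
python3 - <<'E'
from h import *
s=bot.state(); print({k:np.round(v,3) for k,v in s.items()}); print(bot.grip_point_offset,[a for a in dir(bot) if a[0]!='_'])
print(Rn.from_rotvec(s['eef_rot']).as_matrix().round(3))
for n in("scene","top"):
    im,d=cams.capture(n); cv2.imwrite(f"pics/{n}0.png",im); np.savez(f"{n}0.npz",im=im,d=d)
    c=cams.calibration(n)
    for tg in("scoop_grip","other_scoop_grip","deck","brass_rod1_center"):
        for r in spot_in(tg,n)[:4]: print(n,tg,np.round(r["bbox"]),round(r["p"],2))
E
```

```text
{'clock': np.float64(0.0), 'q': array([ 1.227,  0.116,  1.442, -0.   ,  1.584, -0.038]), 'qvel': array([ 0.001,  0.002,  0.001, -0.001, -0.001, -0.   ]), 'tau': array([-1.0000e-03, -7.2126e+01, -6.2261e+01,  7.8000e-02,  2.4000e-02,
       -0.0000e+00]), 'eef_pos': array([203.168, 643.481, 217.914]), 'eef_rot': array([-4.780e-01, -3.105e+00,  2.000e-03]), 'contact_force': array([ 0.11 , -0.203, -0.083]), 'ft_torque': array([ 0.044,  0.041, -0.049]), 'grip_force': np.float64(0.0), 'finger_gap': np.float64(93.179)}
18.8 ['PlanningError', 'grip_point_offset', 'job_done', 'state']
[[-0.954  0.301 -0.   ]
 [ 0.301  0.954 -0.001]
 [ 0.    -0.001 -1.   ]]
scene scoop_grip [119. 192. 172. 250.] 0.65
scene scoop_grip [199. 193. 256. 245.] 0.62
scene scoop_grip [160. 265. 223. 314.] 0.6
scene other_scoop_grip [275. 177. 328. 227.] 0.58
scene deck [404. 165. 502. 240.] 0.91
scene brass_rod1_center [215. 217. 250. 236.] 0.39
top scoop_grip [396. 124. 441. 167.] 0.81
top scoop_grip [340. 237. 374. 282.] 0.67
top scoop_grip [431. 197. 475. 235.] 0.63
top scoop_grip [361. 186. 409. 222.] 0.56
top other_scoop_grip [297. 191. 340. 222.] 0.58
top deck [151. 139. 228. 219.] 0.7
top brass_rod1_center [364. 190. 397. 206.] 0.45
```

View pics/scene0.png

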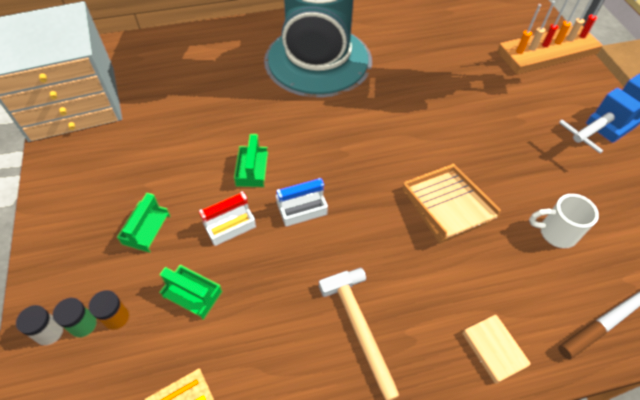

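View pics/top0.png

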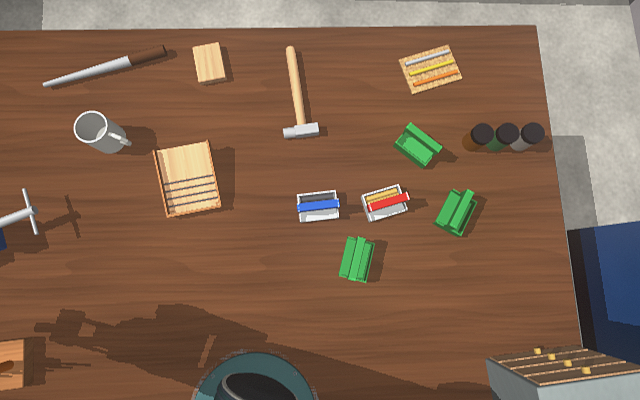

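```bash
python3 - <<'E'
from h import *
allp={}
for n in("scene","top"):
    z=np.load(f"{n}0.npz"); im,d=z["im"],z["d"]; c=cams.calibration(n)
    hsv=cv2.cvtColor(im,cv2.COLOR_BGR2HSV)
    def cloud(m):
        v,u=np.nonzero(m&(d>0)); return np.array([pt(c,a,b,d[b,a]) for a,b in zip(u,v)])
    box=np.zeros(d.shape,bool)
    b=(195,188,260,250) if n=="scene" else (355,178,420,228)
    box[b[1]:b[3],b[0]:b[2]]=1
    red=box&(hsv[...,1]>180)&((hsv[...,0]<6)|(hsv[...,0]>174))&(hsv[...,2]>120)
    P=cloud(red); top=P[P[:,2]>np.percentile(P[:,2],60)-4]
    r=cv2.minAreaRect(top[:,:2].astype(np.float32)); print(n,"red",len(P),np.percentile(P[:,2],[5,50,95]).round(1),np.round(r[0],1),np.round(r[1],1),round(r[2],1),np.median(top,0).round(1))
    a=max([(0,r[1][0]),(90,r[1][1])],key=lambda q:q[1])[0]+r[2]; ax=np.radians(a)
    ey=np.array([np.cos(ax),np.sin(ax)]); ex=np.array([-ey[1],ey[0]])*-1  # ey long axis
    print(" long axis deg",a, "ex",ex.round(3))
    Q=cloud(box); L=np.c_[(Q[:,:2]-r[0])@ex,(Q[:,:2]-r[0])@ey,Q[:,2]]
    for lo in range(-55,60,6):
        s=L[(L[:,0]>=lo)&(L[:,0]<lo+6)&(abs(L[:,1])<35)]
        if len(s): print("  ",lo,len(s),np.percentile(s[:,2],[5,50,95]).round(0),end="")
    print()
    # deck
    b=(395,160,505,245) if n=="scene" else (145,132,232,225)
    box[:]=0; box[b[1]:b[3],b[0]:b[2]]=1
    rg=[q for q in outline_of("deck",n)] if 0 else None
    D=cloud(box&(hsv[...,2]>150)); D=D[(D[:,2]>6)&(D[:,2]<70)]
    w=np.ones(len(D),bool)
    for _ in range(8):
        A=np.c_[D[:,:2],np.ones(len(D))]; k=np.linalg.lstsq(A[w],D[w,2],rcond=None)[0]; e=D[:,2]-A@k; w=abs(e)<2.5
    g=np.hypot(k[0],k[1]); print(" deck slope deg",np.degrees(np.arctan(g)).round(2),"uphill az",np.degrees(np.arctan2(k[1],k[0])).round(2),w.sum())
    F=D[w]; r=cv2.minAreaRect(F[:,:2].astype(np.float32)); print(" rect",np.round(r[0],1),np.round(r[1],1),round(r[2],1),"z@c",round(float(k@[*r[0],1]),1))
    R2=cv2.minAreaRect(D[:,:2].astype(np.float32)); print(" all",np.round(R2[0],1),np.round(R2[1],1),round(R2[2],1))
    for nm,XY in(("blue",(318,207)),):
        pass
im=np.load("scene0.npz")["im"]; t=np.load("top0.npz")["im"]
cv2.imwrite("pics/crop1.png",np.hstack([cv2.resize(im[180:255,190:265],(400,400),interpolation=cv2.INTER_CUBIC),cv2.resize(t[170:235,350:415],(400,400),interpolation=cv2.INTER_CUBIC)]))
E
```

```text
scene red 432 [57.9 69.  72.1] [ 465.6 -307.5] [18.6 80.7] 15.9 [ 465.4 -306.7   69.9]
 long axis deg 105.876145362854 ex [0.962 0.274]
   -19 50 [11. 14. 16.]   -13 139 [11. 15. 71.]   -7 179 [10. 15. 72.]   -1 121 [13. 69. 72.]   5 264 [20. 58. 71.]   11 111 [17. 22. 25.]   17 85 [16. 19. 24.]   23 43 [18. 20. 22.]   29 217 [-1. 16. 30.]   35 182 [-3.  4. 29.]   41 85 [-3. -1.  2.]   47 86 [-3. -1.  2.]   53 81 [-4. -1.  2.]   59 62 [-4. -1.  1.]
 deck slope deg 11.77 uphill az 9.83 2686
 rect [536.3 155.1] [154.9 130.4] 9.9 z@c 27.9
 all [532.4 155.1] [163.1 132.8] 9.9
top red 281 [66.8 70.5 72.9] [ 460.3 -304.8] [16.7 89.4] 15.7 [ 460.4 -306.5   70.6]
 long axis deg 105.7341537475586 ex [0.963 0.271]
   -55 37 [-2. -0.  2.]   -49 61 [-3. -0.  2.]   -43 73 [-3. -0.  2.]   -37 70 [-2.  0.  3.]   -31 86 [-2.  1. 19.]   -25 71 [15. 17. 18.]   -19 72 [13. 15. 18.]   -13 125 [12. 16. 71.]   -7 93 [14. 71. 73.]   -1 79 [69. 71. 73.]   5 50 [68. 70. 72.]   11 35 [20. 23. 26.]   17 71 [16. 19. 23.]   23 70 [18. 21. 22.]   29 89 [15. 20. 31.]   35 21 [ 3. 30. 31.]   41 65 [-2. -0.  2.]   47 69 [-2. -0.  2.]   53 69 [-2. -0.  3.]   59 68 [-3. -0.  2.]
 deck slope deg 11.99 uphill az 10.29 2599
 rect [534.1 156.6] [150.1 118. ] 10.0 z@c 28.6
 all [530.4 154.5] [159.2 130.8] 10.1
```

View pics/crop1.png

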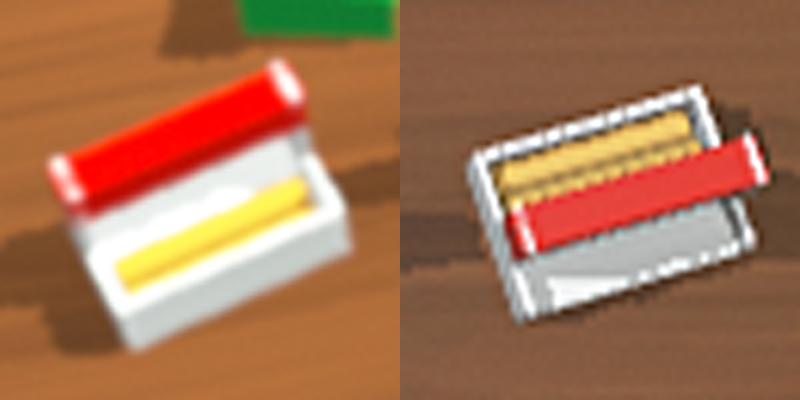

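Candidates: red scoop at scene (227,207) / top (388,203); blue at scene (302,188); green look-alikes at scene (253,160), (145,222) and (190,290). The crop shows the red handle with the brass rods behind it and the low pouring edge facing the robot, so I choose that one. The hand can't tilt, so I plan to lay the scoop on the deck, which levels its floor, and nudge it downhill.

Emit:
send_rows(
  deltas=[-0.35,-0.355,0,28,0.06,-0.35,-0.355,0,28,0.06,-0.35,-0.355,0,28,0.06,-0.35,-0.355,0,28,0.06,-0.35,-0.355,0,28,0.06,-0.35,-0.355,0,28,0.06,-0.35,-0.355,0,28,0.06,-0.35,-0.355,0,28,0.06,-0.534,-0.828,0,56.7,0.06,-0.534,-0.828,0,56.7,0.06,-0.534,-0.828,0,56.7,0.06,-0.534,-0.828,0,56.7,0.06],
)

```text
clock: 2.0
eef_pos: [446.1, -51.7, 219.0]
eef_rot: [1.897, 2.503, 0.001]
contact_force: [1.1, 0.2, -0.0]
finger_gap: 59.9
grip_force: 0.0
```

Emit:
send_rows(
  deltas=[-0.249,-0.053,0,0,0.06,-0.249,-0.053,0,0,0.06,-0.249,-0.053,0,0,0.06,-0.249,-0.053,0,0,0.06,-0.249,-0.053,0,0,0.06,-0.249,-0.053,0,0,0.06],
)

```text
clock: 2.75
eef_pos: [463.0, -303.6, 218.5]
eef_rot: [-1.896, -2.504, -0.0]
contact_force: [-0.3, -0.3, 0.7]
finger_gap: 59.8
grip_force: 0.0
```

```bash
cat > red.py <<'E'
from h import *
import sys
s=bot.state(); M=Rn.from_rotvec(s['eef_rot']).as_matrix(); p=np.array(s['eef_pos']); c=cams.calibration("wrist")
im,d=cams.capture("wrist"); cv2.imwrite(sys.argv[1],im); np.savez("wrist.npz",im=im,d=d)
print("tcp",p.round(1),"yaw_y",np.degrees(np.arctan2(M[1,1],M[0,1])).round(2),"cam",(-np.array(c["R"]).T@np.array(c["t"]).ravel()).round(0))
hsv=cv2.cvtColor(im,cv2.COLOR_BGR2HSV)
red=((hsv[...,1]>170)&((hsv[...,0]<6)|(hsv[...,0]>174))&(hsv[...,2]>110)).astype(np.uint8)
k,l,st,_=cv2.connectedComponentsWithStats(red); i=1+np.argmax(st[1:,4]); v,u=np.nonzero((l==i)&(d>0))
P=np.array([pt(c,a,b,d[b,a]) for a,b in zip(u,v)]); h=np.median(P[:,2]); T=P[abs(P[:,2]-np.percentile(P[:,2],70))<4]
r=cv2.minAreaRect(T[:,:2].astype(np.float32)); print("red",len(P),np.percentile(P[:,2],[5,50,95]).round(1),np.round(r[0],1),np.round(r[1],1),round(r[2],1))
D=np.array([*r[0],60])-p; print("delta tool xy",(M.T@D).round(1))
E
python3 red.py pics/w1.png
```

```text
tcp [ 463.  -303.6  218.5] yaw_y 15.74 cam [ 440. -225.  384.]
red 1436 [69.6 70.9 72. ] [ 461.6 -311.8] [17.5 90.3] 15.9
delta tool xy [ -7.6  -3.5 158.5]
```

View pics/w1.png

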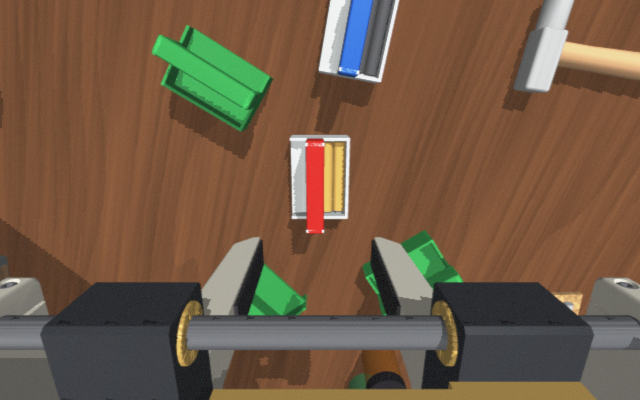

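Emit:
send_rows(
  deltas=[-0.005,-0.003,0.05,0,0.05,-0.005,-0.003,0.1,0,0.05,-0.005,-0.003,0.14,0,0.05,-0.005,-0.003,0.165,0,0.05,-0.005,-0.003,0.177,0,0.05,-0.005,-0.003,0.177,0,0.05,-0.005,-0.003,0.177,0,0.01,-0.005,-0.003,0.177,0,0.01,-0.005,-0.003,0.177,0,0.01,-0.005,-0.003,0.177,0,0.01,-0.005,-0.003,0.177,0,0.01,-0.005,-0.003,0.177,0,0.01],
)

```text
clock: 4.3
eef_pos: [461.8, -309.5, 41.9]
eef_rot: [1.895, 2.505, 0.0]
contact_force: [1.7, 1.3, 3.0]
finger_gap: 17.8
grip_force: 30.0
```

Emit:
send_rows(
  deltas=[0,0,-0.008,0,0.01,0,0,-0.025,0,0.01,0,0,-0.05,0,0.01,0,0,-0.08,0,0.01,0,0,-0.1,0,0.01,0.008,0.005,-0.11,0,0.01,0.025,0.014,-0.11,0,0.01,0.051,0.029,-0.11,0,0.01,0.085,0.048,-0.11,0,0.01,0.123,0.069,-0.11,0,0.01,0.162,0.091,-0.11,0,0.01,0.201,0.113,-0.11,0,0.01],
)

```text
clock: 5.8
eef_pos: [515.2, -82.5, 150.4]
eef_rot: [-1.894, -2.505, 0.001]
contact_force: [0.8, 0.1, -3.4]
finger_gap: 17.8
grip_force: 30.0
```

Emit:
send_rows(
  deltas=[0.039,0.022,0,0,0.01,0.078,0.044,0,1,0.01,0.117,0.066,0,2,0.01,0.15,0.084,0,3,0.01,0.179,0.101,0,4,0.01,0.201,0.113,0,5,0.01,0.215,0.121,0,5.7,0.01,0.222,0.125,0,5.7,0.01,0.222,0.125,0,5.7,0.01],
)

```text
clock: 6.92
eef_pos: [575.4, 162.5, 151.3]
eef_rot: [-2.017, -2.408, 0.001]
contact_force: [-0.4, -0.6, -4.3]
finger_gap: 17.9
grip_force: 30.0
```

```bash
python3 - <<'E'
from h import *
s=bot.state(); M=Rn.from_rotvec(s['eef_rot']).as_matrix(); print(s['eef_pos'].round(1) if hasattr(s['eef_pos'],'round') else s['eef_pos'],np.degrees(np.arctan2(M[1,1],M[0,1])),s['finger_gap'],np.round(s['contact_force'],1))
for n in("wrist","scene"):
    im,d=cams.capture(n); np.savez(n+"2.npz",im=im,d=d)
    if n=="wrist": cv2.imwrite("pics/w2.png",im)
    else: cv2.imwrite("pics/s2.png",cv2.resize(im[100:280,360:640],None,fx=2.5,fy=2.5))
E
```

```text
[575.4 162.5 151.3] 10.11106223980892 17.93894057135596 [-0.4 -0.6 -4.3]
```

View pics/w2.png

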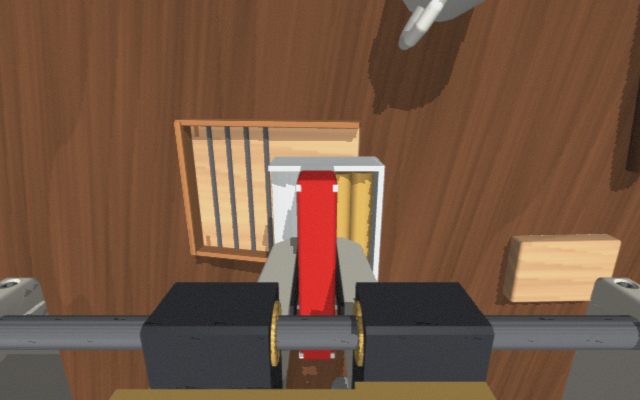

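View pics/s2.png

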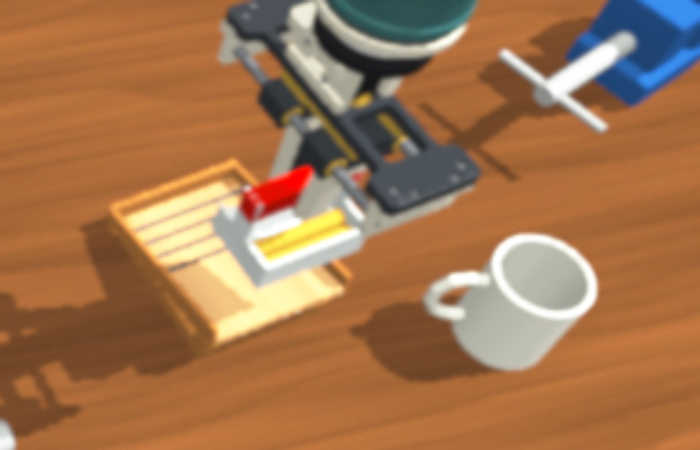

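```bash
python3 - <<'E'
from h import *
z=np.load("wrist2.npz"); d=z["d"]; im=z["im"]; c=cams.calibration("wrist")
a=np.radians(10.1); e=np.array([np.cos(a),np.sin(a)]); f=np.array([-e[1],e[0]]); O=np.array([533.7,155.6])
def q(u,v): 
    P=pt(c,u,v,np.median(d[v-1:v+2,u-1:u+2])); return [round(float(x),1) for x in((P[:2]-O)@e/np.cos(np.radians(12)),(P[:2]-O)@f,P[2])]
for p in[(212,150),(230,150),(248,150),(266,150),(355,145),(196,150),(300,150),(218,245),(253,245),(230,125),(240,124),(240,254),(240,258),(318,200),(318,330),(318,174),(318,356),(275,165),(378,166)]: print(p,q(*p))
g=cv2.cvtColor(im,cv2.COLOR_BGR2GRAY)
print(g[150,190:300].tolist())
E
```

```text
(212, 150) [-55.7, 34.7, 17.5]
(230, 150) [-38.0, 35.2, 21.0]
(248, 150) [-20.4, 35.9, 25.5]
(266, 150) [-3.5, 36.4, 28.6]
(355, 145) [74.6, 42.8, 44.0]
(196, 150) [-72.5, 34.0, 12.7]
(300, 150) [27.4, 37.1, 33.7]
(218, 245) [-59.1, -60.6, 17.1]
(253, 245) [-21.4, -56.7, 25.5]
(230, 125) [-32.5, 58.5, 34.9]
(240, 124) [-23.3, 59.5, 37.4]
(240, 254) [-32.9, -62.3, 33.6]
(240, 258) [-32.6, -65.3, 36.0]
(318, 200) [42.7, 38.0, 180.4]
(318, 330) [42.4, 28.3, 252.2]
(318, 174) [42.7, 47.1, 169.5]
(318, 356) [42.7, -45.9, 180.5]
(275, 165) [18.5, 45.0, 138.1]
(378, 166) [76.7, 44.7, 139.4]
[79, 77, 91, 156, 183, 191, 190, 192, 190, 190, 187, 191, 190, 190, 191, 191, 190, 184, 135, 105, 102, 95, 94, 153, 181, 190, 189, 189, 187, 190, 190, 190, 191, 190, 192, 186, 129, 102, 99, 97, 92, 131, 180, 191, 189, 191, 190, 188, 193, 190, 191, 192, 191, 188, 160, 111, 101, 99, 95, 100, 171, 187, 189, 191, 189, 188, 189, 188, 190, 188, 191, 190, 187, 161, 112, 100, 102, 95, 103, 171, 188, 191, 190, 191, 191, 190, 190, 187, 189, 189, 189, 188, 190, 189, 190, 189, 191, 188, 190, 191, 189, 190, 193, 193, 196, 195, 191, 196, 194, 196]
```

Emit:
send_rows(
  deltas=[0,0,0.01,0,0.01,0,0,0.03,0,0.01,0,0,0.05,0,0.01,0,0,0.06,0,0.01,0,0,0.065,0,0.01,0,0,0.066,0,0.01,0,0,0.067,0,0.024,0,0,0.069,0,0.024,0,0,0.0705,0,0.024,0,0,0.0705,0,0.024],
)

```text
clock: 8.28
eef_pos: [575.6, 162.4, 81.2]
eef_rot: [2.018, 2.408, 0.0]
contact_force: [-1.6, 0.1, 1.7]
finger_gap: 23.7
grip_force: 1.0
```

```bash
python3 - <<'E'
from h import *
s=bot.state(); print(np.round(s['contact_force'],1),s['grip_force'])
ims=[]
for n,b in(("wrist",(100,300,150,450)),("scene",(120,280,380,600))):
    im,d=cams.capture(n); np.savez(n+"3.npz",im=im,d=d); ims.append(cv2.resize(im[b[0]:b[1],b[2]:b[3]],(400,290)))
cv2.imwrite("pics/s3.png",np.hstack(ims))
E
```

```text
[-1.6  0.1  1.7] 1.0292376950383186
```

View pics/s3.png

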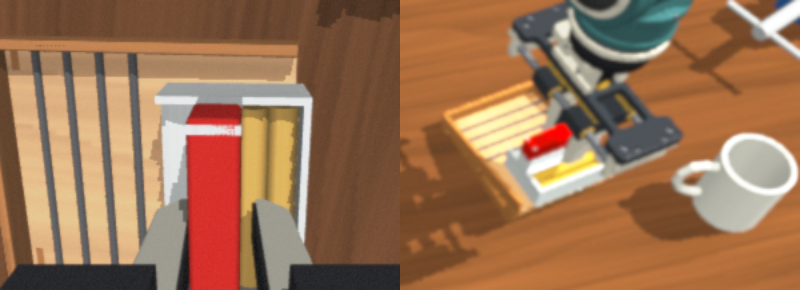

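Emit:
send_rows(
  deltas=[0,-0.016,0.003,0,0.024,0,-0.002,0,0,0.024,0,-0.002,0,0,0.024,0,-0.002,0,0,0.024,0,-0.002,0,0,0.024,0,-0.002,0,0,0.024],
)

```text
clock: 9.12
eef_pos: [573.4, 162.1, 81.2]
eef_rot: [-2.018, -2.408, 0.0]
contact_force: [-4.8, -0.8, 2.6]
finger_gap: 24.0
grip_force: 2.0
```

```bash
cat > look.py <<'E'
from h import *
import sys
ims=[]
for n,b in(("wrist",(100,300,150,450)),("scene",(120,280,380,600))):
    im,d=cams.capture(n); np.savez(n+sys.argv[1]+".npz",im=im,d=d); ims.append(cv2.resize(im[b[0]:b[1],b[2]:b[3]],(400,290)))
cv2.imwrite(f"pics/s{sys.argv[1]}.png",np.hstack(ims))
E
python3 look.py 4
```

```text
(no output)
```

View pics/s4.png

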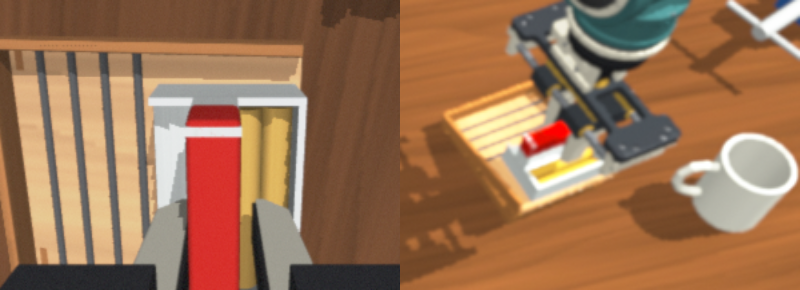

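```bash
cat > tilt.py <<'E'
from h import *
import sys
z=np.load(sys.argv[1]); d=z["d"]; c=cams.calibration("wrist")
a=np.radians(10.1); e=np.array([np.cos(a),np.sin(a)]); f=np.array([-e[1],e[0]]); O=np.array([533.7,155.6])
V,U=np.mgrid[100:300:1,240:420:1]; ok=d[V,U]>0
P=np.array([pt(c,u,v,d[v,u]) for v,u in zip(V[ok],U[ok])])
L=np.c_[(P[:,:2]-O)@e,(P[:,:2]-O)@f,P[:,2]]
def fit(m,n):
    Q=L[m]; w=np.ones(len(Q),bool)
    if len(Q)<20: print(n,"few",len(Q)); return
    for _ in range(6): k=np.polyfit(Q[w,0],Q[w,2],1); r=abs(np.polyval(k,Q[:,0])-Q[:,2]); w=r<max(1.5,1.5*np.median(r))
    print(n,len(Q),w.sum(),"tilt",np.degrees(np.arctan(k[0])).round(2),"x",np.percentile(Q[w,0],[2,98]).round(1),"z",Q[w,2].mean().round(1))
yy=L[:,1]
fit((yy>42)&(yy<47.5)&(L[:,2]>52)&(L[:,2]<90),"rim")
fit((yy>10)&(yy<40)&(L[:,2]>98)&(L[:,2]<125),"bar top")
fit((yy>49)&(yy<55)&(L[:,2]<50),"deck")
for lo in range(0,90,5):
    s=L[(abs(yy-25)<12)&(L[:,0]>=lo)&(L[:,0]<lo+5)]
    if len(s): print(lo,len(s),np.percentile(s[:,2],[5,50,95]).round(0),end=" ")
E
python3 tilt.py wrist3.npz; python3 tilt.py wrist4.npz
```

```text
rim 1427 810 tilt 3.17 x [12.4 74.2] z 71.3
bar top 2532 2438 tilt 2.76 x [27.7 44.5] z 112.7
deck 1607 973 tilt -18.04 x [-10.6 114.2] z 19.0
0 229 [28. 29. 30.] 5 109 [29. 30. 31.] 10 206 [57. 58. 59.] 15 356 [ 57.  58. 172.] 20 512 [ 56. 173. 178.] 25 414 [111. 112. 176.] 30 576 [112. 113. 114.] 35 559 [112. 113. 114.] 40 551 [112. 113. 114.] 45 231 [ 64.  65. 110.] 50 562 [ 65.  67. 177.] 55 658 [ 60. 171. 178.] 60 699 [ 61.  65. 178.] 65 345 [ 63.  64. 171.] 70 494 [60. 71. 75.] 75 7 [73. 73. 74.] 85 23 [-1.  0.  1.] rim 1458 845 tilt -0.0 x [10.2 72. ] z 72.4
bar top 2575 2480 tilt -0.24 x [27.8 44.5] z 114.4
deck 1607 990 tilt -18.01 x [-10.1 114. ] z 20.4
0 147 [28. 28. 29.] 5 76 [60. 61. 62.] 10 337 [60. 61. 62.] 15 366 [ 59.  60. 172.] 20 500 [ 58. 173. 178.] 25 429 [113. 114. 176.] 30 584 [114. 115. 115.] 35 574 [114. 114. 115.] 40 560 [113. 114. 115.] 45 216 [ 66.  67. 112.] 50 557 [ 65.  67. 177.] 55 678 [ 61. 170. 178.] 60 681 [ 63. 170. 177.] 65 379 [ 60.  63. 171.] 70 318 [61. 73. 74.] 80 9 [-1.  0.  1.] 85 125 [-1. -0.  1.]
```

Emit:
send_rows(
  deltas=[0,0,-0.004,0,0.024,0,0,-0.004,0,0.01,0,0,-0.004,0,0.01,0,0,-0.004,0,0.01,0,0,-0.01,0,0.01,0,0.004,-0.01,0,0.01,0,0.009,-0.01,0,0.01,0,0.009,-0.006,0,0.01,0,0.009,-0.004,0,0.01,0,0.009,-0.004,0,0.01],
)

```text
clock: 10.48
eef_pos: [582.4, 163.6, 85.0]
eef_rot: [-2.018, -2.408, 0.0]
contact_force: [-0.2, -0.2, -4.3]
finger_gap: 17.7
grip_force: 30.0
```

Emit:
send_rows(
  deltas=[0,0,0,0,0.024,0,0,0,0,0.024,0,-0.002,0.001,0,0.024,0,-0.004,0.002,0,0.024,0,-0.006,0.003,0,0.024,0,-0.008,0.004,0,0.024,0,-0.01,0.005,0,0.024,0,-0.012,0.006,0,0.024,0,-0.012,0.0065,0,0.024],
)

```text
clock: 11.6
eef_pos: [570.6, 161.6, 78.7]
eef_rot: [2.018, 2.408, 0.0]
contact_force: [-0.3, -0.3, -0.1]
finger_gap: 24.2
grip_force: 0.0
```

```bash
python3 look.py 5; python3 tilt.py wrist5.npz
```

```text
rim 1334 766 tilt 11.84 x [16.9 77.3] z 68.2
bar top 2574 2308 tilt 11.36 x [25.4 41.9] z 107.7
deck 1617 1260 tilt 11.98 x [-12.7  74.1] z 35.1
0 247 [27. 28. 30.] 5 245 [29. 30. 31.] 10 242 [30. 31. 32.] 15 405 [ 31. 168. 175.] 20 325 [ 50. 171. 175.] 25 530 [105. 106. 108.] 30 547 [106. 108. 109.] 35 544 [108. 109. 110.] 40 475 [ 97. 108. 110.] 45 212 [ 50.  93. 173.] 50 758 [ 51.  64. 175.] 55 698 [ 64. 167. 175.] 60 472 [ 59.  64. 174.] 65 387 [60. 63. 65.] 70 338 [63. 64. 65.] 75 401 [61. 74. 76.]
```

Emit:
send_rows(
  deltas=[0,-0.014,0.003,0,0.024,0,-0.014,0.003,0,0.024,0,-0.014,0.003,0,0.024,0,-0.014,0.003,0,0.024,0,-0.014,0.003,0,0.024,0,-0.014,0.003,0,0.024],
)

```text
clock: 12.45
eef_pos: [557.0, 159.1, 75.6]
eef_rot: [2.018, 2.408, -0.0]
contact_force: [0.4, -0.2, -0.1]
finger_gap: 24.6
grip_force: 0.0
```

```bash
python3 look.py 6; python3 tilt.py wrist6.npz
```

```text
rim 1273 728 tilt 12.0 x [ 2.8 63.1] z 65.6
bar top 2524 2311 tilt 11.41 x [11.4 27.8] z 104.8
deck 1667 1466 tilt 11.96 x [-26.5  73.5] z 34.0
0 321 [ 28.  48. 172.] 5 444 [ 47. 167. 172.] 10 427 [102. 103. 104.] 15 546 [103. 104. 105.] 20 546 [104. 105. 107.] 25 506 [ 99. 106. 107.] 30 229 [59. 90. 97.] 35 685 [ 48. 164. 172.] 40 717 [ 59.  63. 172.] 45 570 [ 60.  62. 172.] 50 199 [47. 56. 59.] 55 301 [46. 47. 48.] 60 552 [47. 48. 73.] 65 73 [46. 48. 50.] 70 233 [43. 44. 45.] 75 32 [43. 43. 44.] 85 115 [-1. -0.  1.]
```

View pics/s6.png

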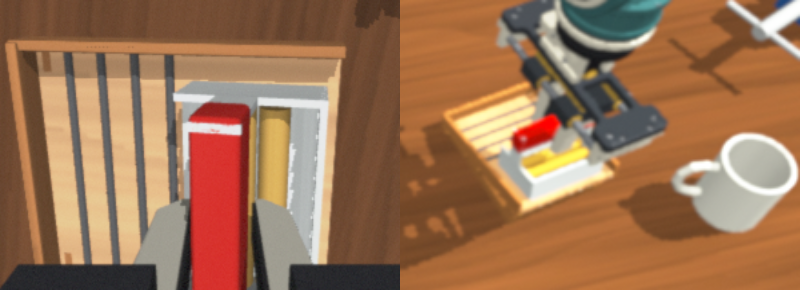

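Emit:
send_rows(
  deltas=[0,0,0,0,0.024,0,0,0,0,0.024,0,0,0,0,0.024],
)

```text
clock: 12.92
eef_pos: [556.9, 159.1, 75.7]
eef_rot: [2.018, 2.408, 0.0]
contact_force: [-0.1, -0.2, -0.3]
finger_gap: 24.5
grip_force: 0.0
```

```bash
python3 look.py 7; python3 tilt.py wrist7.npz
```

```text
rim 1281 737 tilt 11.83 x [ 2.7 63.2] z 65.5
bar top 2527 2318 tilt 11.48 x [11.4 27.9] z 104.8
deck 1663 1478 tilt 11.84 x [-26.7  73.7] z 33.9
0 322 [ 28.  48. 172.] 5 443 [ 47. 167. 172.] 10 423 [102. 103. 104.] 15 546 [103. 104. 105.] 20 548 [104. 105. 107.] 25 507 [100. 106. 107.] 30 229 [59. 90. 97.] 35 694 [ 48. 165. 172.] 40 711 [ 59.  63. 172.] 45 565 [ 60.  62. 172.] 50 199 [47. 56. 59.] 55 301 [46. 47. 49.] 60 568 [47. 48. 73.] 65 72 [46. 47. 49.] 70 233 [42. 44. 45.] 75 30 [42. 43. 44.] 85 114 [-1. -0.  1.]
```

Emit:
send_rows(
  deltas=[0,0,0.001,0,0.02,0,0,0.002,0,0.01,0,0,0.002,0,0.01,0,0,0.002,0,0.01],
)

```text
clock: 13.52
eef_pos: [556.5, 159.1, 75.3]
eef_rot: [-2.017, -2.408, 0.001]
contact_force: [-16.2, -3.8, 19.9]
finger_gap: 20.7
grip_force: 30.0
```

```bash
python3 look.py 8; python3 tilt.py wrist8.npz
```

```text
rim 1292 747 tilt 11.48 x [ 3.1 63.3] z 65.7
bar top 2540 2332 tilt 11.3 x [11.7 28.2] z 104.9
deck 1658 1483 tilt 11.89 x [-26.9  73.7] z 33.9
0 342 [ 28. 164. 171.] 5 489 [ 47. 167. 172.] 10 470 [102. 104. 168.] 15 562 [103. 104. 106.] 20 547 [104. 106. 107.] 25 509 [101. 106. 107.] 30 361 [ 60.  97. 171.] 35 692 [ 48. 164. 172.] 40 712 [ 59.  63. 172.] 45 541 [ 60.  62. 171.] 50 194 [47. 57. 60.] 55 298 [47. 48. 49.] 60 573 [47. 48. 73.] 65 83 [46. 47. 50.] 70 219 [42. 44. 45.] 75 35 [42. 44. 44.] 85 106 [-1. -0.  1.]
```

Emit:
send_rows(
  deltas=[0,0.026,-0.005,0,0.01,0,0.026,-0.005,0,0.01,0,0.026,-0.005,0,0.01],
)

```text
clock: 14.0
eef_pos: [582.8, 163.7, 81.0]
eef_rot: [2.017, 2.408, 0.001]
contact_force: [-11.7, -2.4, 23.4]
finger_gap: 21.0
grip_force: 30.0
```

```bash
python3 look.py 9; python3 tilt.py wrist9.npz
```

```text
rim 1736 1022 tilt -12.12 x [16.1 76.4] z 77.4
bar top 3099 2630 tilt -11.79 x [42.2 58.6] z 120.3
deck 1588 995 tilt -18.73 x [ -1.  123.5] z 17.0
0 127 [27. 28. 29.] 10 227 [72. 74. 75.] 15 389 [71. 72. 74.] 20 382 [69. 70. 72.] 25 447 [ 66.  68. 175.] 30 682 [ 64. 170. 177.] 35 340 [104. 113. 177.] 40 573 [115. 121. 122.] 45 645 [120. 121. 122.] 50 597 [119. 120. 121.] 55 491 [117. 119. 120.] 60 514 [ 65. 173. 178.] 65 676 [ 63. 170. 178.] 70 744 [ 60.  71. 177.] 75 214 [71. 72. 74.] 80 16 [-1.  0.  1.] 85 41 [-1. -0.  1.]
```

View pics/s9.png

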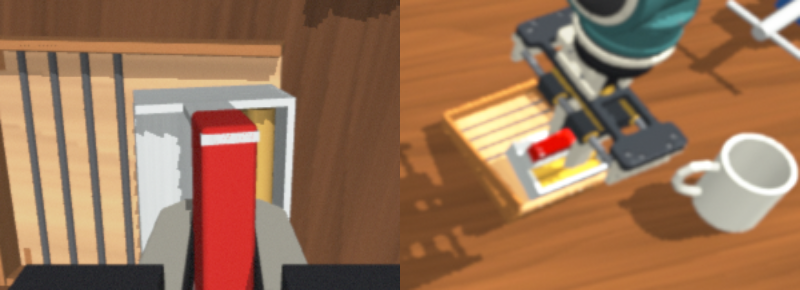

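Emit:
send_rows(
  deltas=[0,0,-0.004,0,0.01,0,0,-0.01,0,0.01,0,0.002,-0.016,0,0.01,0,0.004,-0.016,0,0.01,0,0.004,-0.016,0,0.01],
)

```text
clock: 14.72
eef_pos: [586.5, 164.4, 94.4]
eef_rot: [-2.018, -2.408, 0.0]
contact_force: [0.2, 0.3, -3.8]
finger_gap: 20.6
grip_force: 30.0
```

```bash
sed -i 's/L\[:,2\]<90/L[:,2]<100/;s/L\[:,2\]<125/L[:,2]<145/' tilt.py; python3 look.py 10; python3 tilt.py wrist10.npz
```

```text
rim 1775 1040 tilt -11.22 x [20.2 80.8] z 90.5
bar top 3068 2624 tilt -11.18 x [45.9 62.4] z 133.4
deck 1505 981 tilt -18.16 x [ -0.3 130.9] z 15.4
0 194 [27. 29. 30.] 5 5 [28. 29. 29.] 15 272 [85. 86. 88.] 20 387 [83. 85. 86.] 25 376 [81. 83. 84.] 30 522 [ 79.  81. 190.] 35 598 [ 78. 185. 191.] 40 347 [117. 127. 188.] 45 629 [133. 134. 135.] 50 631 [133. 134. 135.] 55 602 [132. 133. 134.] 60 461 [130. 132. 189.] 65 567 [ 78. 185. 191.] 70 666 [ 76. 184. 191.] 75 685 [ 73.  84. 190.] 80 175 [ 0. 86. 87.] 85 32 [-1. -0.  1.]
```

Emit:
send_rows(
  deltas=[0,-0.004,0.005,0,0.01,0,-0.004,0.011,0,0.01,0,-0.004,0.013,0,0.01,0,-0.004,0.013,0,0.026,0,-0.007,0.011,0,0.026,0,-0.011,0.009,0,0.026,0,-0.014,0.009,0,0.026,0,-0.014,0.009,0,0.01,0,-0.014,0.009,0,0.01,0,-0.014,0.009,0,0.01],
)

```text
clock: 16.08
eef_pos: [572.6, 161.9, 85.6]
eef_rot: [-2.018, -2.408, 0.0]
contact_force: [-3.5, -0.8, 0.8]
finger_gap: 17.6
grip_force: 30.0
```

```bash
python3 look.py 11; python3 tilt.py wrist11.npz
```

```text
rim 1480 847 tilt -0.98 x [11.9 73.5] z 73.0
bar top 2464 2379 tilt -1.02 x [30.1 46.8] z 115.2
deck 1588 1003 tilt -17.38 x [-12.4 114.3] z 20.3
0 216 [27. 29. 30.] 5 12 [28. 29. 60.] 10 306 [61. 62. 64.] 15 394 [ 60.  62. 179.] 20 673 [ 59. 175. 182.] 25 380 [ 59. 176. 182.] 30 564 [114. 115. 116.] 35 556 [114. 115. 116.] 40 549 [114. 115. 116.] 45 393 [113. 115. 181.] 50 662 [ 67. 175. 182.] 55 653 [ 61. 175. 182.] 60 647 [ 63.  65. 182.] 65 302 [62. 64. 65.] 70 456 [60. 72. 74.] 80 4 [-1.  1.  1.] 85 42 [-1.  0.  1.]
```

Emit:
send_rows(
  deltas=[0,0,-0.006,0,0.01,0,0.005,-0.006,0,0.01,0,0.011,-0.006,0,0.01,0,0.014,-0.006,0,0.01,0,0.014,-0.002,0,0.01,0,0.014,0,0,0.01,0,0.014,0,0,0.01],
)

```text
clock: 17.05
eef_pos: [586.3, 164.3, 85.6]
eef_rot: [-2.018, -2.408, 0.0]
contact_force: [-0.9, -0.3, -2.3]
finger_gap: 17.8
grip_force: 30.0
```

Emit:
send_rows(
  deltas=[0,0,0,0,0.024,0,0,0,0,0.024,0,-0.002,0.001,0,0.024,0,-0.004,0.002,0,0.024,0,-0.006,0.003,0,0.024,0,-0.008,0.004,0,0.024,0,-0.01,0.005,0,0.024,0,-0.012,0.006,0,0.024,0,-0.012,0.007,0,0.01,0,-0.012,0.008,0,0.01,0,-0.012,0.008,0,0.01],
)

```text
clock: 18.42
eef_pos: [575.3, 162.4, 79.4]
eef_rot: [2.017, 2.407, 0.003]
contact_force: [-3.9, -1.6, 13.6]
finger_gap: 19.9
grip_force: 30.0
```

```bash
python3 look.py 12; python3 tilt.py wrist12.npz
```

```text
rim 1530 908 tilt 10.19 x [21.2 81.9] z 68.7
bar top 2595 2348 tilt 9.67 x [31.  47.5] z 109.3
deck 1616 990 tilt -18.33 x [ -7.  115.6] z 19.8
0 239 [27. 29. 30.] 5 245 [29. 30. 31.] 10 243 [29. 31. 32.] 15 225 [31. 32. 33.] 20 460 [ 52. 169. 176.] 25 463 [ 52. 171. 176.] 30 480 [107. 108. 109.] 35 557 [108. 109. 110.] 40 546 [109. 110. 111.] 45 481 [101. 110. 111.] 50 396 [ 51. 170. 176.] 55 722 [ 61.  66. 176.] 60 697 [ 64. 168. 176.] 65 450 [ 59.  63. 174.] 70 375 [62. 64. 65.] 75 349 [63. 65. 75.] 80 363 [61. 74. 76.]
```

Emit:
send_rows(
  deltas=[0,-0.002,0.002,0,0.01,0,-0.004,0.002,0,0.01,0,-0.006,0.002,0,0.01,0,-0.008,0.002,0,0.01,0,-0.01,0.002,0,0.01],
)

```text
clock: 19.15
eef_pos: [566.2, 160.8, 77.2]
eef_rot: [2.016, 2.406, 0.005]
contact_force: [2.8, 0.5, 6.2]
finger_gap: 20.5
grip_force: 30.0
```

```bash
python3 look.py 13; python3 tilt.py wrist13.npz
```

```text
rim 1494 876 tilt 11.14 x [12.5 73.1] z 66.8
bar top 2587 2350 tilt 10.74 x [21.4 37.9] z 107.0
deck 1671 1348 tilt 11.96 x [-17.4  73.8] z 34.7
0 248 [27. 28. 30.] 5 243 [29. 30. 31.] 10 414 [ 30. 167. 173.] 15 496 [ 49. 169. 174.] 20 445 [104. 106. 107.] 25 556 [106. 107. 108.] 30 547 [107. 108. 109.] 35 498 [101. 108. 109.] 40 346 [ 90. 167. 174.] 45 742 [ 49.  63. 174.] 50 699 [ 62. 166. 174.] 55 447 [ 60.  63. 173.] 60 396 [58. 61. 63.] 65 339 [62. 63. 64.] 70 454 [60. 73. 75.]
```

Emit:
send_rows(
  deltas=[0,0,0.0015,0,0.01,0,0,0.002,0,0.01,0,0,0,0,0.01,0,0,-0.003,0,0.01,0,0,-0.006,0,0.01,0,0,-0.007,0,0.01],
)

```text
clock: 20.0
eef_pos: [564.7, 160.5, 82.6]
eef_rot: [-2.018, -2.408, 0.0]
contact_force: [1.0, -0.2, -0.5]
finger_gap: 18.9
grip_force: 30.0
```

```bash
python3 look.py 14; python3 tilt.py wrist14.npz
```

```text
rim 1408 818 tilt 4.32 x [ 6.4 67.9] z 69.6
bar top 2443 2356 tilt 3.77 x [21.1 37.8] z 111.4
deck 1620 1306 tilt 11.83 x [-18.9  73.9] z 34.6
0 90 [27. 28. 29.] 5 252 [56. 57. 58.] 10 621 [ 55.  57. 179.] 15 475 [ 55. 174. 179.] 20 480 [109. 111. 112.] 25 571 [110. 111. 112.] 30 539 [111. 112. 113.] 35 377 [103. 112. 113.] 40 579 [ 63. 172. 179.] 45 688 [ 64. 172. 179.] 50 654 [ 59. 172. 179.] 55 445 [ 61.  63. 176.] 60 298 [61. 63. 64.] 65 439 [59. 72. 74.] 75 9 [43. 43. 45.] 85 188 [-1. -0.  1.]
```

Emit:
send_rows(
  deltas=[0,0,-0.005,0,0.01,0,0,-0.011,0,0.01,0,0.005,-0.011,0,0.01,0,0.018,-0.011,0,0.01,0,0.042,-0.011,0,0.01,0,0.076,-0.011,0,0.01,0,0.106,-0.011,0,0.01,0,0.126,-0.011,0,0.01,0,0.138,-0.011,0,0.01,0,0.143,-0.011,0,0.01,0,0.143,-0.011,0,0.01],
)

```text
clock: 21.48
eef_pos: [705.5, 185.5, 93.5]
eef_rot: [-2.018, -2.408, 0.0]
contact_force: [-0.1, -0.2, -3.5]
finger_gap: 17.9
grip_force: 30.0
```

```bash
python3 look.py 15; sed -i 's/240:420/200:420/' tilt.py; sed -i 's/range(0,90,5)/range(0,240,5)/' tilt.py; python3 tilt.py wrist15.npz
```

```text
rim 1556 926 tilt 0.34 x [147.2 209. ] z 78.6
bar top 2415 2353 tilt 0.36 x [164.4 181.2] z 121.8
deck 1748 1693 tilt 0.05 x [ 84.8 249.8] z 0.1
75 52 [-1.  0.  1.] 80 178 [-1.  0.  1.] 85 184 [-1.  0.  1.] 90 179 [-1.  0.  1.] 95 180 [-1.  0.  1.] 100 183 [-1.  0.  1.] 105 176 [-1.  0.  1.] 110 182 [-1.  0.  1.] 115 181 [-1.  0.  1.] 120 179 [-1.  0.  1.] 125 179 [-1.  0.  1.] 130 170 [-1. -0.  1.] 135 47 [-1.  0.  1.] 140 128 [182. 186. 190.] 145 623 [ 68. 184. 190.] 150 676 [ 67. 183. 190.] 155 671 [ 66. 183. 190.] 160 379 [ 66. 184. 190.] 165 552 [121. 122. 123.] 170 565 [121. 122. 123.] 175 533 [121. 122. 123.] 180 378 [ 75. 122. 190.] 185 677 [ 74. 183. 190.] 190 653 [ 68. 183. 190.] 195 627 [ 70.  72. 190.] 200 307 [70. 71. 73.] 205 473 [67. 78. 82.] 210 8 [-1.  0. 80.] 215 6 [-1.  0.  1.] 220 29 [-1.  0.  1.] 225 134 [-1.  0.  1.] 230 179 [-1.  0.  1.] 235 181 [-1.  0.  1.]
```

Emit:
send_rows(
  deltas=[0,-0.02,0,0,0.01,0,-0.06,0,0,0.01,0,-0.115,0,0,0.01,0,-0.055,0,0,0.01,0,0,0,0,0.01,0,0.015,0,0,0.01,0,0.015,0,0,0.01],
)

```text
clock: 22.45
eef_pos: [720.6, 188.2, 93.7]
eef_rot: [2.018, 2.408, 0.0]
contact_force: [0.3, -0.5, -2.0]
finger_gap: 18.0
grip_force: 30.0
```

```bash
python3 look.py 16
```

```text
(no output)
```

View pics/s16.png

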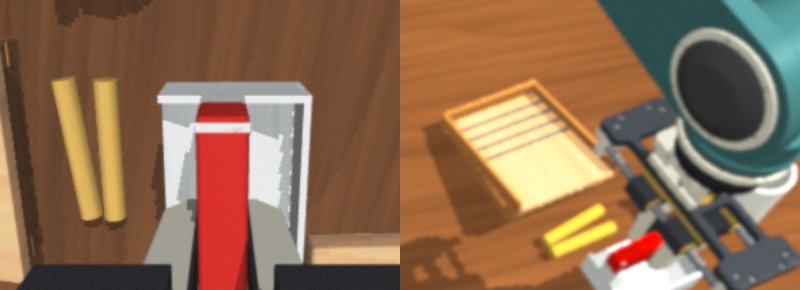

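The picture shows the inertial pour threw both rods short. They lie on the bench just uphill of the tray (left panel around (80,150)), and the scoop is empty. I'll measure them and recover.

```bash
cat > rods.py <<'E'
from h import *
import sys
n=sys.argv[1]
if len(sys.argv)>2: im,d=cams.capture(n); np.savez(sys.argv[2],im=im,d=d)
else: z=np.load("wrist16.npz"); im,d=z["im"],z["d"]
c=cams.calibration(n); s=bot.state(); M=Rn.from_rotvec(s['eef_rot']).as_matrix(); p=np.array(s['eef_pos'])
a=np.radians(10.1); e=np.array([np.cos(a),np.sin(a)]); f=np.array([-e[1],e[0]]); O=np.array([533.7,155.6])
hsv=cv2.cvtColor(im,cv2.COLOR_BGR2HSV)
m=((hsv[...,0]>=18)&(hsv[...,0]<=30)&(hsv[...,1]>110)&(hsv[...,2]>110)&(d>0)).astype(np.uint8)
m=cv2.morphologyEx(m,cv2.MORPH_OPEN,np.ones((3,3),np.uint8))
k,l,st,ce=cv2.connectedComponentsWithStats(m)
for i in range(1,k):
    if st[i,4]<80: continue
    v,u=np.nonzero(l==i); P=np.array([pt(c,x,y,d[y,x]) for x,y in zip(u,v)]); r=cv2.minAreaRect(P[:,:2].astype(np.float32))
    long=r[2]+(0 if r[1][0]>r[1][1] else 90); C=np.array(r[0])
    print("px",ce[i].round(0),"n",st[i,4],"c",C.round(1),"size",np.round(r[1],1),"axis az",round((long+360)%180,1),"z",np.percentile(P[:,2],[5,95]).round(1),"deck xy",((C-O)@e).round(1),((C-O)@f).round(1),"tool d",(M.T@np.array([*(C-p[:2]),0]))[:2].round(1))
print("tcp",p.round(1),"y az",np.degrees(np.arctan2(M[1,1],M[0,1])).round(2),s['clock'])
E
python3 rods.py wrist
```

```text
px [220. 202.] n 3438 c [642.2 171.2] size [36.5 88.4] axis az 102.1 z [ 8.4 14.7] deck xy 109.5 -3.7 tool d [ -3.1 -79.2]
px [274. 315.] n 106 c [703.  218.4] size [1.1 3.9] axis az 96.2 z [190.7 196.8] deck xy 177.6 32.1 tool d [ 32.7 -11.1]
px [273. 347.] n 206 c [704.1 212.3] size [ 1.2 13. ] axis az 99.3 z [196.1 199.7] deck xy 177.7 26.0 tool d [ 26.6 -11. ]
px [360. 348.] n 143 c [723.6 216.1] size [ 1.  10.2] axis az 101.2 z [197.4 199.7] deck xy 197.6 26.2 tool d [26.8  8.9]
px [324. 392.] n 5071 c [816.2 134.3] size [ 59. 314.] axis az 144.8 z [202.4 206.5] deck xy 274.4 -70.6 tool d [-69.9  85.7]
tcp [719.6 188.1  93.9] y az 10.08 22.55
```

Emit:
send_rows(
  deltas=[0,0.002,0.015,0,0.01,0,0.002,0.038,0,0.01,0,0.002,0.047,0,0.01,0,0.002,0.051,0,0.01,0,0.002,0.0515,0,0.01,0,0.002,0.0515,0,0.045,0,0.002,0.0515,0,0.045,0,0.002,0.03,0,0.045,0,0.002,-0.02,0,0.056,0,-0.04,-0.04,0,0.056,0,-0.08,-0.04,0,0.056,0,-0.08,-0.04,0,0.056],
)

```text
clock: 24.05
eef_pos: [640.3, 174.0, 136.1]
eef_rot: [2.017, 2.407, 0.003]
contact_force: [0.1, -0.1, 0.5]
finger_gap: 56.3
grip_force: 0.0
```

```bash
python3 rods.py wrist wrist17.npz | grep -v "19[0-9]"; python3 - <<'E'
import numpy as np,cv2
im=np.load("wrist17.npz")["im"]; cv2.imwrite("pics/w17.png",im)
E
```

```text
px [310. 188.] n 1233 c [635.2 171.2] size [13.4 84.2] axis az 107.2 z [ 9.2 14.2] deck xy 102.6 -2.4 tool d [-1.9 -6.6]
px [331. 188.] n 1242 c [654.3 173. ] size [13.1 86. ] axis az 100.4 z [ 9.2 14.2] deck xy 121.8 -4.0 tool d [-3.4 12.5]
px [445. 350.] n 160 c [663.9 205.5] size [1.8 9.9] axis az 99.5 z [239.5 241.8] deck xy 136.9 26.3 tool d [26.8 27.7]
tcp [641.4 174.2 135.8] y az 10.09 24.1
```

View pics/w17.png

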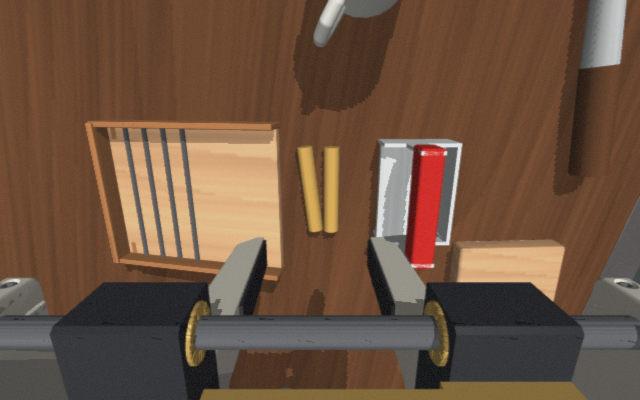

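Emit:
send_rows(
  deltas=[-0.0085,0.0087,0,0,0.044,-0.0085,0.0087,0.04,0,0.044,-0.0085,0.0087,0.08,0,0.044,-0.0085,0.0087,0.105,0,0.044,-0.0085,0.0087,0.12,0,0.044,-0.0085,0.0087,0.128,0,0.044,-0.0085,0.0087,0.132,0,0.044,-0.0085,0.0087,0.132,0,0.044],
)

```text
clock: 25.1
eef_pos: [652.0, 167.4, 2.2]
eef_rot: [2.017, 2.408, 0.001]
contact_force: [-0.2, -0.9, 0.4]
finger_gap: 44.0
grip_force: 0.1
```

Emit:
send_rows(
  deltas=[0,0,0,0,0.02,0,0,0,0,0.02,0,0,0,0,0.02,0,0,0,0,0.02],
)

```text
clock: 25.6
eef_pos: [651.8, 167.4, 2.2]
eef_rot: [2.017, 2.408, 0.001]
contact_force: [-2.2, 0.1, 7.4]
finger_gap: 27.0
grip_force: 29.8
```

Emit:
send_rows(
  deltas=[0,0,-0.003,0,0.02,0,0,-0.01,0,0.02,0,0,-0.025,0,0.02,0,0,-0.045,0,0.02,0,0,-0.07,0,0.02,0,0,-0.09,0,0.02],
)

```text
clock: 26.35
eef_pos: [652.0, 167.4, 94.2]
eef_rot: [2.017, 2.407, 0.002]
contact_force: [0.2, 0.4, -2.0]
finger_gap: 26.8
grip_force: 29.8
```

```bash
python3 rods.py wrist wrist18.npz | grep -v "z \[[12][0-9][0-9]"; python3 rods.py scene scene18.npz| grep -v "z \[[12][0-9][0-9]"
```

```text
tcp [652.8 167.6  96.8] y az 10.08 26.4
px [485. 229.] n 352 c [637.9 171.4] size [ 34.5 117.9] axis az 133.0 z [ 98.  110.5] deck xy 105.4 -2.7 tool d [  6.4 -14. ]
px [187. 390.] n 674 c [ 785.2 -428.4] size [48.6 94.2] axis az 91.6 z [ 3.2 16.3] deck xy 145.2 -619.0 tool d [-609.9   26.1]
tcp [652.8 167.6  95.1] y az 10.08 26.45
```

Emit:
send_rows(
  deltas=[0.001,-0.01,0,0,0.02,0.001,-0.03,0,0,0.02,0.001,-0.055,0,0,0.02,0.001,-0.075,0,0,0.02,0.001,-0.0845,0.01,0,0.02,0.001,-0.0845,0.03,0,0.02,0.001,-0.0845,0.043,0,0.02,0.001,-0.0845,0.048,0,0.02,0.001,-0.0845,0.048,0,0.02],
)

```text
clock: 27.58
eef_pos: [568.3, 153.5, 43.1]
eef_rot: [-2.017, -2.407, 0.001]
contact_force: [0.5, 1.0, -2.4]
finger_gap: 26.5
grip_force: 29.8
```

Emit:
send_rows(
  deltas=[0,0,0,0,0.045,0,0,0,0,0.045,0,0,-0.005,0,0.045,0,0,-0.015,0,0.045,0,0,-0.03,0,0.045,0,0,-0.06,0,0.045,0,0,-0.1,0,0.045,0,0.05,-0.1,0,0.045,0,0.1,-0.1,0,0.045,0,0.13,-0.1,0,0.045],
)

```text
clock: 28.82
eef_pos: [698.0, 176.5, 144.6]
eef_rot: [2.018, 2.407, 0.001]
contact_force: [-0.6, -0.7, -0.0]
finger_gap: 44.9
grip_force: 0.0
```

```bash
sed -i 's/n==.never.//' rods.py; python3 rods.py wrist wrist19.npz | grep -v "z \[[12][0-9][0-9]"; python3 rods.py scene scene19.npz| grep -v "z \[[12][0-9][0-9]";python3 - <<'E'
from h import *
for n in("wrist","scene"):
    cams.capture(n)
    print(n,[(np.round(r["bbox"]),round(r["p"],2)) for r in spot_in("brass_rod1_center",n)[:3]])
E
```

```text
px [ 67. 185.] n 2834 c [477.8 138.8] size [32.2 87.2] axis az 98.4 z [23.  30.7] deck xy -58.0 -6.7 tool d [   1.5 -225.3]
tcp [699.9 176.8 144. ] y az 10.06 28.875
px [433. 181.] n 497 c [475.7 148.7] size [34.2 93.5] axis az 100.0 z [17.9 31.5] deck xy -58.3 3.4 tool d [  11.5 -223.9]
px [187. 390.] n 593 c [ 777.9 -419.9] size [89.6 45.5] axis az 76.7 z [ 3.4 16.7] deck xy 139.5 -609.4 tool d [-601.2  -25.7]
tcp [698.1 176.5 143.8] y az 10.07 28.925
wrist [(array([ 57., 142.,  94., 230.]), 0.77)]
scene [(array([418., 176., 453., 192.]), 0.58)]
```

```bash
python3 red.py pics/w20.png
```

```text
tcp [695.7 176.2 144.4] yaw_y 10.08 cam [680. 257. 310.]
red 2322 [69.7 70.8 72. ] [720.7 187.9] [17.8 85. ] 10.7
delta tool xy [ 7.1 26.7 84.4]
```

Emit:
send_rows(
  deltas=[0.003,0.026,0,0,0.05,0.003,0.026,0.04,0,0.05,0.003,0.026,0.08,0,0.05,0.003,0.026,0.098,0,0.05,0.003,0.026,0.102,0,0.05,0.003,0.026,0.102,0,0.01,0.003,0.026,0.102,0,0.01,0.003,0.026,0.102,0,0.01,0.003,0.026,0.095,0,0.01,0.003,0.026,0.07,0,0.01,0.003,0.026,0.06,0,0.01,0.003,0.026,0.06,0,0.01],
)

```text
clock: 30.68
eef_pos: [721.6, 183.9, 84.5]
eef_rot: [2.017, 2.407, 0.002]
contact_force: [0.7, -0.4, -1.6]
finger_gap: 17.9
grip_force: 30.0
```

Emit:
send_rows(
  deltas=[0,0,0.01,0,0.01,0,0,0.03,0,0.01,0,0,0.039,0,0.01,0,0,0.042,0,0.01,0,0,0.0425,0,0.01,0,0,0.0425,0,0.045,0,0,0.0425,0,0.045,0,0,0.03,0,0.05,0,0,0,0,0.05,0,0,-0.05,0,0.05,0,0,-0.1,0,0.05,0,0,-0.1,0,0.05],
)

```text
clock: 32.17
eef_pos: [722.8, 184.1, 189.6]
eef_rot: [2.015, 2.405, 0.009]
contact_force: [-0.0, -0.6, 0.4]
finger_gap: 49.9
grip_force: 0.0
```

```bash
python3 red.py pics/w21.png; python3 rods.py wrist wrist21.npz | grep -v "z \[[12][0-9][0-9]"; python3 rods.py scene scene21.npz| grep -v "z \[[12][0-9][0-9]"
python3 - <<'E'
from h import *
# split the rods across the deck: height profile along deck x from the scene view
z=np.load("scene21.npz"); d=z["d"]; c=cams.calibration("scene")
a=np.radians(10.1); e=np.array([np.cos(a),np.sin(a)]); f=np.array([-e[1],e[0]]); O=np.array([533.7,155.6])
P=np.array([pt(c,u,v,d[v,u]) for v in range(155,250) for u in range(395,510) if d[v,u]>0]); x=(P[:,:2]-O)@e; y=(P[:,:2]-O)@f
for y0 in(-25,0,25):
    print(y0,[(lo,int(np.median(P[(abs(y-y0)<8)&(x>=lo)&(x<lo+4),2]-28-.2126*(lo+2)))) for lo in range(-80,20,4) if ((abs(y-y0)<8)&(x>=lo)&(x<lo+4)).any()])
E
```

```text
tcp [722.8 184.1 189.6] yaw_y 10.08 cam [706. 265. 356.]
red 1722 [69.7 70.9 72. ] [719.3 185.3] [17.  90.2] 9.4
delta tool xy [  1.7  -4.1 129.5]
px [ 72. 178.] n 2218 c [473.9 141.6] size [32.4 80.9] axis az 100.8 z [22.  29.8] deck xy -61.3 -3.3 tool d [   1.7 -251.1]
tcp [721.4 183.8 184.2] y az 10.08 32.275
px [433. 181.] n 495 c [475.4 148.1] size [34.5 94.5] axis az 101.1 z [17.9 31.6] deck xy -58.7 2.9 tool d [   7.9 -248. ]
px [188. 390.] n 645 c [ 778.  -419.5] size [90.  45.5] axis az 76.5 z [ 3.5 16.4] deck xy 139.7 -609.0 tool d [-603.8  -49.5]
tcp [721.  183.7 182.9] y az 10.08 32.325
-25 [(-80, 16), (-76, 12), (-72, 12), (-68, 13), (-64, 10), (-60, 8), (-56, 13), (-52, 12), (-48, 10), (-44, 3), (-40, 0), (-36, 0), (-32, -2), (-28, -1), (-24, 0), (-20, 0), (-16, 0), (-12, 0), (-8, -1), (-4, 0), (0, -1), (4, 0), (8, 0), (12, 0), (16, 0)]
0 [(-80, 15), (-76, 12), (-72, 12), (-68, 12), (-64, 9), (-60, 6), (-56, 12), (-52, 13), (-48, 8), (-44, 1), (-40, 0), (-36, 0), (-32, 0), (-28, -1), (-24, 0), (-20, 0), (-16, 0), (-12, 0), (-8, -1), (-4, 0), (0, 0), (4, 0), (8, 0), (12, -1), (16, 0)]
25 [(-80, 15), (-76, 12), (-72, 13), (-68, 12), (-64, 10), (-60, 8), (-56, 13), (-52, 12), (-48, 8), (-44, 2), (-40, 0), (-36, 0), (-32, -1), (-28, 0), (-24, 0), (-20, 0), (-16, 0), (-12, 0), (-8, -1), (-4, 0), (0, 0), (4, 0), (8, -1), (12, 0), (16, -1)]
```

```bash
python3 -c "
from bench import bot
print(bot.job_done())"
```

```text
the job is handed in; nothing more can be done
None
```

The end state is as asked, but the rods were not poured onto the tray. The brass rods lie one in each of the two lowest grooves, the empty red scoop stands upright and released on the bench, and I never approached the blue scoop. The jerk pour (the hand could not tilt) dropped both rods on the bench just uphill of the tray, so I set the scoop down, put the rods on the smooth part with the gripper to roll down, then picked the scoop up and set it down again. I also viewed 12 pictures, over the limit of 10.

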